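# Lock a filter cartridge into a bench dust extractor

### The arm

A 7-joint arm with a two-finger parallel gripper is mounted at the origin on the work surface. World frame = base frame: x ahead of the robot, y to its left, z up, the work surface at z = 0. Lengths are in m, angles in rad, forces in N, time in s.
With the tool pointing down it reaches from about 0.425 to 0.975 m from the base axis. Payload 16.7 kg.
Tool frame: the origin (TCP) lies midway between the tips of the shut fingers; the grasp point (between the pads) lies 19 mm behind it; z points along the fingers, y is the line along which they close (so a half turn about z gives the same grasp; the last joint's range is limited). The gripper opens to 85 mm and grips with 20 to 120 N. Pads are 22 mm wide; open, the fingers measure 114 mm over their backs; the gripper's body (76 mm by 85 mm) begins 54 mm behind the grasp point. The pads swing forward as they close: fully open they stand 13 mm farther back than shut.
Start: joints at [0.963, 0.426, 0.074, 1.606, -0.034, 1.111, -0.067], TCP at [0.299, -0.605, 0.231] pointing down, gripper open.
Joint ranges: [-2.85, 2.85], [-0.5, 2.14], [-1.23, 1.37], [0.21, 2.46], [-1.02, 4.16], [0.16, 2.05], [-2.73, 2.73]. Speed limits (rad/s): [1.89, 1.89, 2.39, 2.39, 3.01, 3.01, 3.01].

### API

Orientations are given as a 3x3 rotation matrix whose columns are the frame's x, y, z axes.
In Python, from workcell import env gives the robot as it stands.
- The arm moves only by the tool carry_out, never from a script. Its argument "series" is a list of rows, each a list of 6 numbers: the shift along the tool's x, y, z in cm, then the turn, a rotation vector about the tool's x, y, z in degrees. In form: [[tx, ty, tz, wx, wy, wz], ...]. A call has 1 to 5 rows; each row shifts and turns the commanded pose from where the row before left it, along the tool's axes as they then stand; what a row does not reach is not made up. A row lasts 1/12 s, in which the tool goes at most 41.7 mm and 7.16 degrees, less where a joint would pass 70% of its speed; a pose out of reach is approached as far as the arm can. A call is refused whole if a number of a shift passes 4.17 or a number of a turn 7.16, either way. A call with a gripper value outside its range is refused whole. "gripper" is the opening, from 0 (shut) to 1 (fully open), set as the call begins (left out, the last holds). The fingers move at their own pace and stop on an object; the grip force is fixed at half the most. Time passes only in rows, so rows that do not move let the fingers close. It gives the time, the measured TCP pose, the force, the opening and the grip force at its end, in the units of the state.
- env.get_state(): the state, without advancing time (a new reading comes with each control period).
- env.capture(name): name is "side" or "top" or "wrist"; returns a dict with "color" (400x640x3 uint8, red, green, blue), "depth" (400x640 float32, m along the optical axis (not along the pixel's ray), 0 where there is no reading), "fx", "fy", "cx", "cy" (pixels), "k1" (the pictures are not rectified: a ray, as slopes to the right and down, at radius r is drawn at 1 + k1 r^2 times it, then the intrinsics apply), "R" (3x3) and "t" (3): a world point X has camera coordinates R X + t. Camera axes: x right, y down, z forward; pixel columns grow to the right and rows downward; lengths in m; the calibration is good to about 2 mm. A picture is of the moment at which its call begins.
- env.sign_off(): hands the job in; it is judged then, once.
The state is a dict: "time": time; "joint_positions": joint angles; "qvel": joint speeds; "joint_efforts": joint torques, N m; "ee_pos": TCP position; "orientation": TCP orientation; "contact_force": force on the tool from outside, world axes, zero at the start; "wrist_torque": the same for the moment, N m; "opening": opening from 0.0 (shut) to 1.0 (fully open); "grip_force": force on a finger pad.
Only numpy, scipy, OpenCV 4.12 (cv2) and the standard library are available. Lean on these libraries where they do the work, as an engineer would, in place of code of your own. Each camera call takes 0.05 s, during which the arm holds its last target. There are 200 camera calls.

### The job

Fit the full-size filter cartridge with the two side lugs into the round port of the dust extractor: lower it with its lugs through the two slots, push it down against the spring plate, turn it a quarter turn clockwise (seen from above) so that it is locked, and let go. Leave the plain cartridge without lugs and the small cartridge standing where they are.

Things in the scene. Friction and masses are not known exactly. Their poses are not given: they have to be found in the camera images.
- cartridge_grip (a point): To fit: grey upright drum, 60 mm diameter, 40 high, on a 3 mm mat; two lugs at its underside, 100 mm tip to tip, 12 wide, 7 thick; on top a black grip bar 50 long, 14 thick, 40 tall. 0.16 kg. Point: on the axis, in the bar, 64 mm above the underside, 16 below the bar's top. z up, x along bar and lugs. In the port it turns once its underside is 16 to 23 mm below the port's point.
- port (a point): Centre of the 76 mm round opening in the flat top (60 mm high) of the fixed white extractor, 250 x 190 mm. x: along its two slots (38 mm wide, reaching 58 mm from the centre); z up. The underside first rests on a spring plate 8 mm below this point; it pushes down to 23 mm (4 to 9 N). Turned clockwise (stop near 100 deg) and released, it stays 15 mm below, bar along y; unturned, it springs back.
- plain_cartridge_grip (a point): A cartridge to leave alone: drum and grip bar of the same size but without lugs. The point lies as on the other, 64 mm above its underside; x along its bar.
- small_cartridge_grip (a point): A cartridge to leave alone: a smaller drum, 40 mm in diameter and 40 mm high, with short lugs (66 mm from tip to tip) and a grip bar 36 mm long, 14 mm thick, 40 mm tall. The point lies 64 mm above its underside; x along its bar and lugs.
Things that resemble listed ones, but are neither listed nor needed, are in the scene too. What is shaped like the part that bears cartridge_grip but purple, red or yellow is not meant.

How it is judged:
At the end, for the whole second after the job is handed in: The lugged full-size cartridge is in the port, released and at rest, upright within 7 deg, centred within 14 mm, its underside at least 11.5 mm below the extractor's top, its bar across the slots within 31 deg; the plain and small cartridges are within 30 mm of where they stood (z of cartridge_grip in the frame of port between 0.038 and 0.0525 m and horizontal distance between cartridge_grip and port below 0.014 m and angle between the x axis of cartridge_grip and the y axis of port, either way round below 0.55 rad and angle between cartridge_grip's own z axis and vertical below 0.12 rad and linear speed of cartridge below 0.03 m/s and angular speed of cartridge below 0.2 rad/s and distance of each of plain_cartridge_grip, small_cartridge_grip from where it was at the start of the episode below 0.03 m); the robot touches nothing.
It fails at once if the plain or the small cartridge is displaced by more than 30 mm (distance of any of plain_cartridge_grip, small_cartridge_grip from where it was at the start of the episode above 0.03 m).
It also fails if it takes over 48 s, if anything falls off the work surface, if the arm or the gripper's body presses on something with over 40 N, if the wrist force passes 120 N, or if a joint passes its speed limit or range.

## Working session

There is one attempt and no reset: what is moved stays moved. The work goes in short steps, Python scripts to look and compute and a tool call to move; the robot and the scene stay as the last step left them, time stands still between calls to the robot, and variables do not carry over. Pictures are saved under pics/ and viewed, at most 10 in all, crops included, and the job is handed in when it is done.

Besides the shell and the picture viewer there is one more tool, called after "Request:" as name(argument=value, ...), one argument or row to a line, values as JSON. carry_out: Moves the arm, as the interface text tells. Its arguments: {"type":"object","properties":{"series":{"type":"array","items":{"type":"array","items":{"type":"number"}}},"gripper":{"type":"number"}},"required":["series"]}

```bash
mkdir -p pics; cat > h.py <<'E'
import numpy as np, cv2, pickle
from workcell import env
def cap(n):
    c=env.capture(n); pickle.dump(c,open(f'pics/{n}.pkl','wb')); return c
def load(n): return pickle.load(open(f'pics/{n}.pkl','rb'))
def save(c,f,roi=None,s=1):
    im=c['color'][:,:,::-1]
    if roi: im=im[roi[1]:roi[3],roi[0]:roi[2]]
    cv2.imwrite(f,cv2.resize(im,None,fx=s,fy=s,interpolation=cv2.INTER_CUBIC))
def rays(c,uv):
    uv=np.atleast_2d(uv).astype(float); d=(uv-[c['cx'],c['cy']])/[c['fx'],c['fy']]; s=d.copy()
    for _ in range(20): s=d/(1+c['k1']*(s**2).sum(1,keepdims=True))
    return np.c_[s,np.ones(len(s))]
def onplane(c,uv,z):
    R,t=np.array(c['R']),np.array(c['t']); d=rays(c,uv)@R; o=-R.T@t
    return o+d*((z-o[2])/d[:,2])[:,None]
def depthpts(c,uv):
    uv=np.atleast_2d(uv).astype(int); z=c['depth'][uv[:,1],uv[:,0]]
    return (rays(c,uv)*z[:,None]-c['t'])@np.array(c['R'])
E
python3 - <<'E'
from h import *
a=cap('top');b=cap('side')
save(a,'pics/top1.png');save(b,'pics/side1.png')
for c in (a,b): print(-np.array(c['R']).T@c['t'], c['R'][2] if 0 else np.array(c['R'])[2])
s=env.get_state(); print(s['time'],s['ee_pos'],s['orientation'],s['contact_force'])
E
```

```text
[0.25974868 0.01241226 1.04421381] [ 0.1903957   0.00917985 -0.98166451]
[0.30526254 0.67451536 0.8480288 ] [ 0.13867649 -0.6319819  -0.76247473]
0.1 [ 0.29874724 -0.60487647  0.23068682] [[ 8.96603195e-01  4.42834487e-01 -5.72418302e-04]
 [ 4.42834851e-01 -8.96602641e-01  9.99186754e-04]
 [-7.07574082e-05 -1.14936081e-03 -9.99999337e-01]] [-0.4743133  -0.12035523  0.38345861]
```

View pics/top1.png

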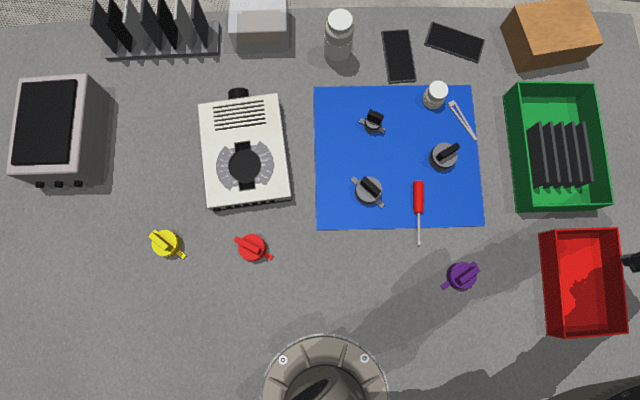

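View pics/side1.png

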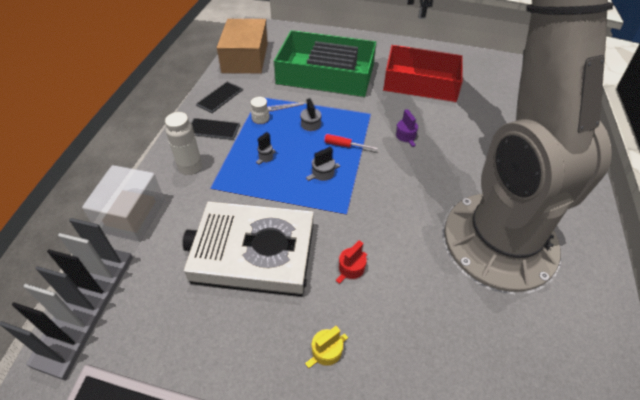

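```bash
python3 - <<'E'
from h import *
a=load('top')
save(a,'pics/crop1.png',(335,95,475,225),4)
v,u=np.mgrid[0:400,0:640]; P=depthpts(a,np.c_[u.ravel(),v.ravel()]).reshape(400,640,3)
np.set_printoptions(precision=4,suppress=True)
g=a['color'].max(2)
for n,(x,y) in dict(lug=(369,190),plain=(445,155),small=(374,122)).items():
    m=(abs(u-x)<22)&(abs(v-y)<22)&(P[...,2]>.066)&(P[...,2]<.1)
    q=P[m]; print(n,m.sum(),'maxz',np.percentile(q[:,2],90))
    m2=m&(P[...,2]>.078)&(g<90); pts=np.c_[u[m2],v[m2]]
    w=onplane(a,pts,.083)[:,:2].astype(np.float32); (c,s,ang)=cv2.minAreaRect(w*1000); print(m2.sum(),c,s,ang)
# port
m=((abs(u-243)<32)&(abs(v-166)<35)&(g<60)).astype(np.uint8)
n,l,st,ce=cv2.connectedComponentsWithStats(m); i=1+st[1:,4].argmax(); print(st[i],ce[i])
pts=np.c_[u[l==i],v[l==i]]; w=onplane(a,pts,.06)[:,:2].astype(np.float32)*1000
print('port',cv2.minAreaRect(w),w.mean(0), 'top z',np.median(P[120:135,265:280,2]))
# extractor white
m=((g>185)&(P[...,2]>.05)&(P[...,2]<.07)&(u>190)&(u<300)&(v>85)&(v<220))
print('box',cv2.minAreaRect(onplane(a,np.c_[u[m],v[m]],.06)[:,:2].astype(np.float32)*1000))
E
```

```text
lug 180 maxz 0.08506139708778902
144 (464.4952697753906, -110.32281494140625) (48.29413604736328, 14.563210487365723) 45.26551055908203
plain 155 maxz 0.08528250150779672
120 (544.0025634765625, -291.3171691894531) (13.82286262512207, 50.179012298583984) 30.526714324951172
small 132 maxz 0.08483564612482505
82 (629.413818359375, -128.84930419921875) (33.74515151977539, 13.012730598449707) 60.67750549316406
[ 229  142   31   48 1024] [244.1133 165.1904]
port ((523.4816284179688, 172.64443969726562), (110.83441162109375, 68.94131469726562), 1.094104528427124) [523.5728 172.4154] top z 0.06076889209778085
box ((563.599609375, 177.1469268798828), (250.76194763183594, 190.03277587890625), 6.687496662139893)
```

View pics/crop1.png

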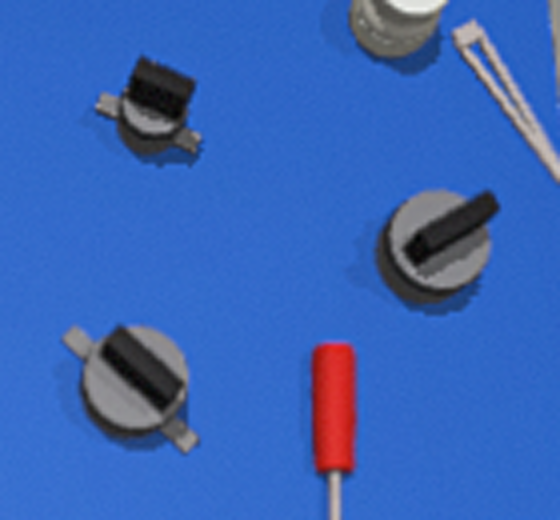

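The three grey candidates are: (369,190), a 60 mm drum with a 48 mm bar and two lugs; (445,155), a full-size drum without lugs; and (374,122), a small drum with a 34 mm bar and short lugs. The crop shows the lugs at both ends of the bar on (369,190), at crop pixels (77,340) and (185,437). That is the one meant: grip at about (0.464, -0.110), bar at 45°. The port is at about (0.523, 0.173), with the slots at about 6.7°.

Request:
carry_out(
  series=[
    [2.6, -2.6, 0, 0, 0, 0],
    [2.6, -2.6, 0, 0, 0, 0],
    [2.6, -2.6, 0, 0, 0, 0],
    [2.6, -2.6, 0, 0, 0, 0],
    [2.6, -2.6, 0, 0, 0, 0],
  ],
  gripper=1,
)

```text
time: 0.52
ee_pos: [0.358, -0.4292, 0.231]
orientation: [[0.897, 0.443, -0.0], [0.443, -0.897, 0.0], [-0.0, -0.0, -1.0]]
contact_force: [0.7, 0.2, 0.2]
opening: 0.999
grip_force: 0.0
```

Request:
carry_out(
  series=[
    [2.6, -2.6, 0, 0, 0, 0],
    [2.6, -2.6, 0, 0, 0, 0],
    [2.6, -2.6, 0, 0, 0, 0],
    [2.6, -2.6, 0, 0, 0, 0],
    [2.6, -2.6, 0, 0, 0, 0],
  ],
)

```text
time: 0.93
ee_pos: [0.4169, -0.2552, 0.2313]
orientation: [[0.897, 0.443, -0.0], [0.443, -0.897, -0.0], [-0.0, -0.0, -1.0]]
contact_force: [1.3, -1.0, 0.6]
opening: 1.0
grip_force: 0.0
```

Request:
carry_out(
  series=[
    [2.6, -2.6, 0, 0, 0, 0],
    [2.6, -2.6, 0, 0, 0, 0],
    [2.6, -2.6, 0, 0, 0, 0],
    [2.6, -2.6, 0, 0, 0, 0],
    [0, 0, 0, 0, 0, -7.1],
  ],
)

```text
time: 1.35
ee_pos: [0.4659, -0.111, 0.2315]
orientation: [[0.837, 0.548, 0.001], [0.548, -0.837, 0.002], [0.002, -0.001, -1.0]]
contact_force: [0.3, -0.3, -0.6]
opening: 0.999
grip_force: 0.0
```

Request:
carry_out(
  series=[
    [0, 0, 0, 0, 0, -7.1],
    [0, 0, 0, 0, 0, -7.1],
    [0, 0, 0, 0, 0, -7.1],
    [0, 0, 0, 0, 0, -7.1],
    [0, 0, 0, 0, 0, -7.1],
  ],
)

```text
time: 1.77
ee_pos: [0.4639, -0.1176, 0.2311]
orientation: [[0.354, 0.935, -0.0], [0.935, -0.354, 0.0], [-0.0, -0.001, -1.0]]
contact_force: [-0.2, -0.1, 0.5]
opening: 0.997
grip_force: 0.0
```

```bash
python3 - <<'E'
from h import *
np.set_printoptions(precision=4,suppress=True)
s=env.get_state(); print(s['time'],s['ee_pos'],s['joint_positions'],np.degrees(np.arctan2(s['orientation'][1][0],s['orientation'][0][0])))
E
```

```text
1.7667 [ 0.4639 -0.1176  0.2311] [ 0.3984  0.1207 -0.3062  2.0169  0.0427  1.0105 -0.2908] 69.23803044042626
```

Request:
carry_out(
  series=[
    [0, 0, 0, 0, 0, 6],
    [0, 0, 0, 0, 0, 6],
    [0, 0, 0, 0, 0, 6],
    [0, 0, 0, 0, 0, 6],
    [0, 0, 0, 0, 0, 0],
  ],
)

```text
time: 2.18
ee_pos: [0.4639, -0.1176, 0.2311]
orientation: [[0.712, 0.702, -0.0], [0.702, -0.712, 0.0], [-0.0, -0.0, -1.0]]
contact_force: [0.5, 0.1, 0.3]
opening: 1.002
grip_force: 0.0
```

```bash
python3 - <<'E'
from h import *
np.set_printoptions(precision=4,suppress=True)
s=env.get_state(); print(s['time'],s['ee_pos'],s['joint_positions'],np.degrees(np.arctan2(s['orientation'][1][0],s['orientation'][0][0])))
a=cap('wrist'); save(a,'pics/wrist1.png')
v,u=np.mgrid[0:400,0:640]; P=depthpts(a,np.c_[u.ravel(),v.ravel()]).reshape(400,640,3)
g=a['color'].max(2)
m=(np.hypot(P[...,0]-.4645,P[...,1]+.1103)<.045)&(P[...,2]>.076)&(P[...,2]<.095)&(a['depth']>0)&(g<90)
w=onplane(a,np.c_[u[m],v[m]],.083)[:,:2].astype(np.float32)*1000
print(m.sum(),cv2.minAreaRect(w),np.median(P[m][:,2]))
E
```

```text
2.1833 [ 0.4639 -0.1176  0.2311] [ 0.3676  0.1184 -0.2729  2.0186  0.0375  1.0098 -0.7164] 44.570002933163835
0 ((0.0, 0.0), (0.0, 0.0), 0.0) nan
  return _methods._mean(a, axis=axis, dtype=dtype,
  ret = ret.dtype.type(ret / rcount)
```

View pics/wrist1.png

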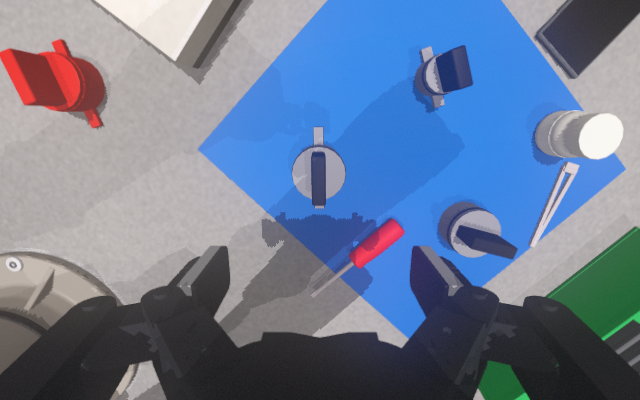

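The wrist view shows the lugged cartridge, drum centre at about (319,173), lug at (319,135), bar vertical at (318,180). So the bar is aligned with tool x. Joint 7 has the range for the half-turned grasp, which leaves room for the locking turn, so I rotate 180° and refine the bar position from the picture already taken.

Request:
carry_out(
  series=[
    [0, 0, 0, 0, 0, -6.9],
    [0, 0, 0, 0, 0, -6.9],
    [0, 0, 0, 0, 0, -6.9],
    [0, 0, 0, 0, 0, -6.9],
    [0, 0, 0, 0, 0, -6.9],
  ],
)

```text
time: 2.65
ee_pos: [0.464, -0.1176, 0.2312]
orientation: [[0.174, 0.985, -0.0], [0.985, -0.174, 0.0], [0.0, -0.0, -1.0]]
contact_force: [-0.5, 1.0, 0.1]
opening: 1.001
grip_force: 0.0
```

Request:
carry_out(
  series=[
    [0, 0, 0, 0, 0, -6.9],
    [0, 0, 0, 0, 0, -6.9],
    [0, 0, 0, 0, 0, -6.9],
    [0, 0, 0, 0, 0, -6.9],
    [0, 0, 0, 0, 0, -6.9],
  ],
)

```text
time: 3.07
ee_pos: [0.464, -0.1176, 0.2312]
orientation: [[-0.415, 0.91, -0.0], [0.91, 0.415, 0.0], [0.0, -0.0, -1.0]]
contact_force: [0.4, -0.8, 0.8]
opening: 1.0
grip_force: 0.0
```

Request:
carry_out(
  series=[
    [0, 0, 0, 0, 0, -6.9],
    [0, 0, 0, 0, 0, -6.9],
    [0, 0, 0, 0, 0, -6.9],
    [0, 0, 0, 0, 0, -6.9],
    [0, 0, 0, 0, 0, -6.9],
  ],
)

```text
time: 3.48
ee_pos: [0.464, -0.1176, 0.2312]
orientation: [[-0.857, 0.515, -0.0], [0.515, 0.857, 0.0], [0.0, 0.0, -1.0]]
contact_force: [0.2, -0.5, 1.3]
opening: 1.002
grip_force: 0.0
```

Request:
carry_out(
  series=[
    [0, 0, 0, 0, 0, -6.9],
    [0, 0, 0, 0, 0, -6.9],
    [0, 0, 0, 0, 0, -6.9],
    [0, 0, 0, 0, 0, -6.9],
    [0, 0, 0, 0, 0, -6.9],
  ],
)

```text
time: 3.9
ee_pos: [0.464, -0.1176, 0.2312]
orientation: [[-0.998, -0.061, -0.0], [-0.061, 0.998, 0.0], [0.0, 0.0, -1.0]]
contact_force: [0.4, 0.0, -0.2]
opening: 0.998
grip_force: 0.0
```

```bash
python3 - <<'E'
from h import *
np.set_printoptions(precision=4,suppress=True)
s=env.get_state(); print(s['time'],s['ee_pos'],s['joint_positions'],np.degrees(np.arctan2(s['orientation'][1][0],s['orientation'][0][0])))
a=load('wrist')
for p in [(318,160),(318,190),(318,205),(300,175)]: print(p,depthpts(a,p),a['color'][p[1],p[0]])
v,u=np.mgrid[0:400,0:640]; P=depthpts(a,np.c_[u.ravel(),v.ravel()]).reshape(400,640,3)
g=a['color'].max(2)
m=(abs(u-319)<25)&(v>125)&(v<212)&(P[...,2]>.075)&(a['depth']>0)
w=onplane(a,np.c_[u[m],v[m]],.083)[:,:2].astype(np.float32)*1000
print(m.sum(),cv2.minAreaRect(w))
m=(abs(u-319)<25)&(v>125)&(v<212)&(g<110)
print(m.sum(),cv2.minAreaRect(onplane(a,np.c_[u[m],v[m]],.083)[:,:2].astype(np.float32)*1000))
E
```

```text
3.9 [ 0.464  -0.1176  0.2312] [ 0.55    0.1338 -0.4705  2.0087  0.0712  1.0148  1.6772] -176.51099393522958
(318, 160) [[ 0.4817 -0.0979  0.0827]] [ 66  73 111]
(318, 190) [[ 0.4606 -0.1186  0.0831]] [ 65  69 103]
(318, 205) [[ 0.4343 -0.1438  0.0106]] [ 95  95 119]
(300, 175) [[ 0.4521 -0.0988  0.0444]] [162 160 177]
716 ((467.7694091796875, -111.62654113769531), (48.83573913574219, 13.65457534790039), 44.82356643676758)
536 ((468.5248718261719, -111.0348892211914), (50.93927764892578, 13.390314102172852), 45.855735778808594)
```

Request:
carry_out(
  series=[
    [0, 0, 0, 0, 0, -7],
    [0, 0, 0, 0, 0, -7],
    [0, 0, 0, 0, 0, -7],
    [0, 0, 0, 0, 0, -7],
    [0, 0, 0, 0, 0, -7],
  ],
)

```text
time: 4.32
ee_pos: [0.464, -0.1176, 0.2312]
orientation: [[-0.783, -0.622, -0.0], [-0.622, 0.783, 0.0], [0.0, 0.0, -1.0]]
contact_force: [0.2, -0.9, 0.9]
opening: 1.004
grip_force: 0.0
```

Request:
carry_out(
  series=[
    [0, 0, 0, 0, 0, -6.7],
    [-0.66, 0.24, 3, 0, 0, 0],
    [0, 0, 3, 0, 0, 0],
    [0, 0, 3, 0, 0, 0],
    [0, 0, 0, 0, 0, 0],
  ],
)

```text
time: 4.73
ee_pos: [0.4643, -0.1108, 0.137]
orientation: [[-0.709, -0.705, -0.006], [-0.705, 0.709, 0.002], [0.003, 0.006, -1.0]]
contact_force: [-2.1, 0.0, -0.9]
opening: 0.996
grip_force: 0.0
```

```bash
python3 - <<'E'
from h import *
np.set_printoptions(precision=4,suppress=True)
s=env.get_state(); print(s['time'],s['ee_pos'],s['joint_positions'],np.degrees(np.arctan2(s['orientation'][1][0],s['orientation'][0][0])))
R=np.array(s['orientation']); print(R.T@(np.array([.467,-.1112,.048])-s['ee_pos'])*100)
E
```

```text
4.7333 [ 0.4643 -0.1108  0.137 ] [ 0.563   0.2679 -0.526   2.0989  0.1797  0.8243  2.2822] -135.1740983313604
[-0.1948 -0.2732  8.8966]
```

Request:
carry_out(
  series=[
    [-0.2, -0.2, 2.5, 0, 0, 0],
    [0, 0, 2.5, 0, 0, 0],
    [0, 0, 2.3, 0, 0, 0],
    [0, 0, 1.6, 0, 0, 0],
    [0, 0, 0, 0, 0, 0],
  ],
)

```text
time: 5.15
ee_pos: [0.4689, -0.1112, 0.051]
orientation: [[-0.71, -0.704, -0.003], [-0.704, 0.71, 0.001], [0.002, 0.003, -1.0]]
contact_force: [-0.9, 0.1, 0.1]
opening: 0.999
grip_force: 0.0
```

Request:
carry_out(
  series=[
    [0, 0, 0, 0, 0, 0],
    [0, 0, 0, 0, 0, 0],
    [0, 0, 0, 0, 0, 0],
    [0, 0, 0, 0, 0, 0],
    [0, 0, 0, 0, 0, 0],
  ],
  gripper=0,
)

```text
time: 5.57
ee_pos: [0.4704, -0.1115, 0.0532]
orientation: [[-0.712, -0.702, 0.001], [-0.702, 0.712, -0.0], [-0.001, -0.001, -1.0]]
contact_force: [-0.6, -0.3, -0.7]
opening: 0.302
grip_force: 0.0
```

Request:
carry_out(
  series=[
    [0, 0, 0, 0, 0, 0],
    [0, 0, 0, 0, 0, 0],
    [0, 0, 0, 0, 0, 0],
    [0, 0, 0, 0, 0, 0],
    [0, 0, 0, 0, 0, 0],
  ],
)

```text
time: 5.98
ee_pos: [0.4701, -0.1113, 0.0527]
orientation: [[-0.712, -0.702, 0.0], [-0.702, 0.712, -0.0], [-0.0, -0.0, -1.0]]
contact_force: [-2.1, 0.4, 8.4]
opening: 0.151
grip_force: 62.8
```

Request:
carry_out(
  series=[
    [0, 0, -1.5, 0, 0, 0],
    [0, 0, -3, 0, 0, 0],
    [0, 0, -3, 0, 0, 0],
    [0, 0, -3, 0, 0, 0],
    [0, 0, -2, 0, 0, 0],
  ],
)

```text
time: 6.4
ee_pos: [0.4703, -0.1112, 0.1799]
orientation: [[-0.712, -0.702, 0.002], [-0.702, 0.712, -0.0], [-0.001, -0.001, -1.0]]
contact_force: [0.0, -1.3, -0.1]
opening: 0.154
grip_force: 61.3
```

Request:
carry_out(
  series=[
    [0, 0, 0, 0, 0, 6.4],
    [0, 0, 0, 0, 0, 6.4],
    [0, 0, 0, 0, 0, 6.4],
    [0, 0, 0, 0, 0, 6.4],
    [0, 0, 0, 0, 0, 6.4],
  ],
)

```text
time: 6.82
ee_pos: [0.4697, -0.1113, 0.1773]
orientation: [[-0.977, -0.213, -0.0], [-0.213, 0.977, 0.0], [0.0, 0.0, -1.0]]
contact_force: [0.6, 0.7, -1.8]
opening: 0.155
grip_force: 61.4
```

Request:
carry_out(
  series=[
    [0, 0, 0, 0, 0, 6.4],
    [-1.1, 3.4, 0, 0, 0, 0],
    [-1.1, 3.4, 0, 0, 0, 0],
    [-1.1, 3.4, 0, 0, 0, 0],
    [-1.1, 3.4, 0, 0, 0, 0],
  ],
)

```text
time: 7.23
ee_pos: [0.4989, 0.0301, 0.1774]
orientation: [[-0.994, -0.107, 0.0], [-0.107, 0.994, -0.0], [-0.0, -0.0, -1.0]]
contact_force: [1.1, 0.4, -1.9]
opening: 0.156
grip_force: 61.3
```

Request:
carry_out(
  series=[
    [-1.1, 3.4, 0, 0, 0, 0],
    [-1.1, 3.4, 0, 0, 0, 0],
    [-1.1, 3.4, 0, 0, 0, 0],
    [-1, 3.4, 0, 0, 0, 0],
    [0, 0, 0, 0, 0, 0],
  ],
)

```text
time: 7.65
ee_pos: [0.527, 0.176, 0.1776]
orientation: [[-0.993, -0.115, 0.001], [-0.115, 0.993, 0.004], [-0.001, 0.004, -1.0]]
contact_force: [-2.6, 0.8, -0.8]
opening: 0.152
grip_force: 61.4
```

```bash
python3 - <<'E'
from h import *
np.set_printoptions(precision=4,suppress=True)
s=env.get_state(); print(s['time'],s['ee_pos'],s['joint_positions'],np.degrees(np.arctan2(s['orientation'][1][0],s['orientation'][0][0])))
b=cap('side'); save(b,'pics/side2.png',(170,80,370,300),2.7)
cap('wrist'); save(load('wrist'),'pics/wrist2.png')
E
```

```text
7.65 [0.527  0.176  0.1776] [ 0.0442  0.343  -0.581   1.9021  0.2237  0.959   1.0464] -173.4245586530453
```

View pics/side2.png

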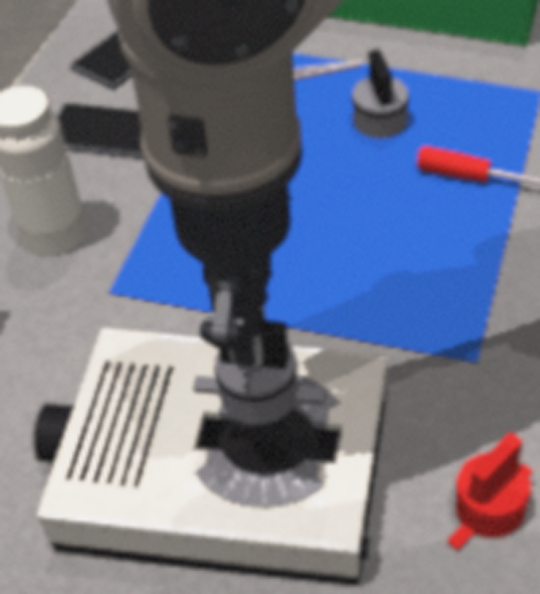

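View pics/wrist2.png

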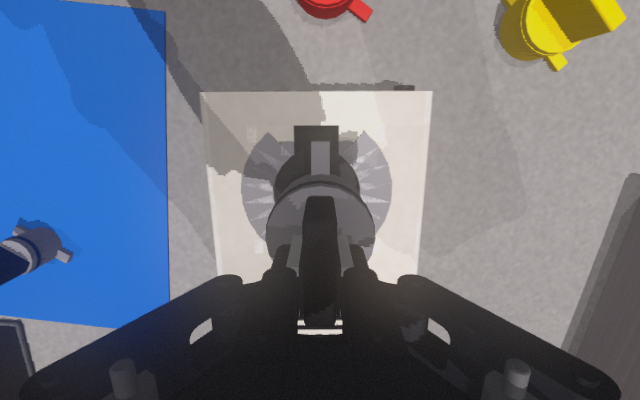

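The wrist view shows the slot end between about (294,126) and (339,126), with the lug tip at about (311..329,142), both upright in the picture. So the yaw fits, and I compute the offset from these edges.

```bash
python3 - <<'E'
from h import *
np.set_printoptions(precision=4,suppress=True)
s=env.get_state(); a=load('wrist'); R=np.array(s['orientation']); p=np.array(s['ee_pos'])
g=cv2.cvtColor(a['color'],cv2.COLOR_RGB2GRAY).astype(int)
print(g[132,285:350:2]); print(g[112:150,300]);print(g[112:172:2,320]);print(g[150,300:342])
T=lambda w:(w-p)@R*100
print('slot corners',T(onplane(a,[(294,126),(339,126)],.06)))
print('lug tip',T(onplane(a,[(311,142),(329,142)],p[2]-.0427)))
# disc flat top: extractor near edge corners for yaw
print('edge',onplane(a,[(201,92),(433,92)],.06))
E
```

```text
[165 163 164 163 144  65  67  67  67  69  69  72  71  74  73  76  76  76
  77  79  78  79  79  80  81  78  86 212 194 194 194 182 169]
[167 167 167 165 166 166 167 164 164 165 165 165 165 125  69  69  68  65
  66  66  68  67  68  66  68  66  65  66  66  66  65  65  63  63  65  62
  64  62]
[168 169 169 167 168 183 190  75  74  74  77  78  75  75  81 117 121 121
 119 120 120 119 118 118 115 116 115 114 114 114]
[ 64  64  68  66  67  63  63  64  65  67  69 109 120 118 119 119 120 120
 119 119 120 120 120 121 119 121 120 121 121 107  76  76  75  75  74  74
  73  74  91 112 115 113]
slot corners [[ 5.9082 -1.8828 11.7019]
 [ 5.9154  1.8768 11.7039]]
lug tip [[ 5.1655 -0.2846  4.2742]
 [ 5.1676  0.804   4.2748]]
edge [[0.4513 0.067  0.06  ]
 [0.43   0.2551 0.06  ]]
```

Request:
carry_out(
  series=[
    [0, -0.15, 2, 0, 0, 0],
    [0, 0, 2, 0, 0, 0],
    [0, 0, 1.5, 0, 0, 0],
    [0, 0, 0.7, 0, 0, 0],
    [0, 0, 0, 0, 0, 0],
  ],
)

```text
time: 8.17
ee_pos: [0.5264, 0.1655, 0.114]
orientation: [[-0.994, -0.107, -0.003], [-0.107, 0.994, -0.001], [0.003, -0.001, -1.0]]
contact_force: [-1.1, -0.3, -1.4]
opening: 0.153
grip_force: 61.4
```

Request:
carry_out(
  series=[
    [0, 0, 0.5, 0, 0, 0],
    [0, 0, 0.5, 0, 0, 0],
    [0, 0, 0.3, 0, 0, 0],
    [0, 0, 0, 0, 0, 0],
    [0, 0, 0, 0, 0, 0],
  ],
)

```text
time: 8.58
ee_pos: [0.5273, 0.167, 0.1025]
orientation: [[-0.994, -0.108, 0.0], [-0.108, 0.994, 0.0], [-0.0, 0.0, -1.0]]
contact_force: [0.0, 0.1, -1.1]
opening: 0.158
grip_force: 61.4
```

```bash
python3 - <<'E'
from h import *
np.set_printoptions(precision=4,suppress=True)
s=env.get_state(); print(s['ee_pos'],s['contact_force'])
a=cap('wrist'); save(a,'pics/wrist3.png',(220,80,440,300),2.7)
E
```

```text
[0.5273 0.167  0.1025] [ 0.0408  0.0948 -1.1175]
```

View pics/wrist3.png

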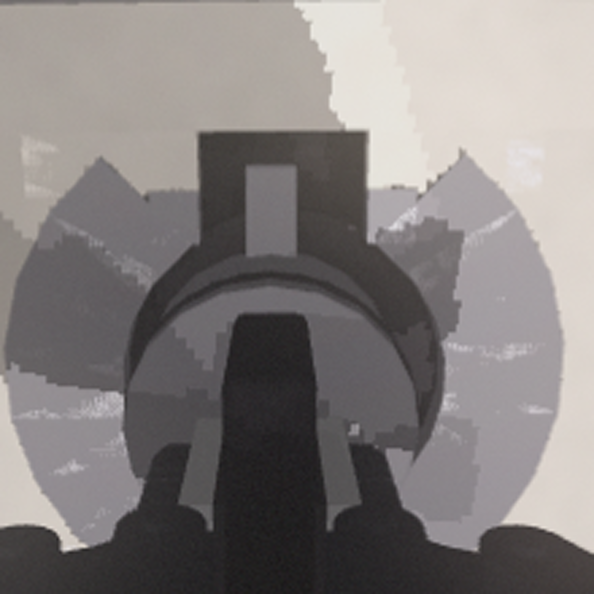

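The crop shows the lug inside the slot: lug at 246..297, slot at 198..368. The lug is about 2.6 mm left of the slot's centre line, and the 8 mm gap to the slot's end is right. I centre it, press down, then turn.

Request:
carry_out(
  series=[
    [0, 0.25, 0.4, 0, 0, 0],
    [0, 0, 0.4, 0, 0, 0],
    [0, 0, 0.4, 0, 0, 0],
    [0, 0, 0.15, 0, 0, 0],
    [0, 0, 0, 0, 0, 0],
  ],
)

```text
time: 9.05
ee_pos: [0.5275, 0.1697, 0.0887]
orientation: [[-0.994, -0.108, 0.001], [-0.108, 0.994, 0.0], [-0.001, 0.0, -1.0]]
contact_force: [2.3, -0.2, 5.3]
opening: 0.153
grip_force: 62.5
```

Request:
carry_out(
  series=[
    [0, 0, 0, 0, 0, 3],
    [0, 0, 0, 0, 0, 4],
    [0, 0, 0, 0, 0, 4],
    [0, 0, 0, 0, 0, 4],
    [0, 0, 0, 0, 0, 4],
  ],
)

```text
time: 9.47
ee_pos: [0.5274, 0.1696, 0.089]
orientation: [[-0.974, 0.225, 0.001], [0.225, 0.974, 0.0], [-0.001, 0.0, -1.0]]
contact_force: [1.9, -1.3, 5.7]
opening: 0.153
grip_force: 62.5
```

Request:
carry_out(
  series=[
    [0, 0, 0, 0, 0, 5],
    [0, 0, 0, 0, 0, 5],
    [0, 0, 0, 0, 0, 5],
    [0, 0, 0, 0, 0, 5],
    [0, 0, 0, 0, 0, 5],
  ],
)

```text
time: 9.88
ee_pos: [0.5272, 0.1695, 0.089]
orientation: [[-0.787, 0.616, 0.0], [0.616, 0.787, 0.0], [-0.0, 0.0, -1.0]]
contact_force: [1.0, -1.5, 5.7]
opening: 0.153
grip_force: 62.5
```

Request:
carry_out(
  series=[
    [0, 0, 0, 0, 0, 5],
    [0, 0, 0, 0, 0, 5],
    [0, 0, 0, 0, 0, 5],
    [0, 0, 0, 0, 0, 5],
    [0, 0, 0, 0, 0, 5],
  ],
)

```text
time: 10.3
ee_pos: [0.527, 0.1695, 0.0889]
orientation: [[-0.453, 0.891, 0.0], [0.891, 0.453, -0.0], [-0.0, 0.0, -1.0]]
contact_force: [0.3, -1.6, 6.4]
opening: 0.152
grip_force: 62.5
```

Request:
carry_out(
  series=[
    [0, 0, 0, 0, 0, 5],
    [0, 0, 0, 0, 0, 5],
    [0, 0, 0, 0, 0, 5],
    [0, 0, 0, 0, 0, 5],
    [0, 0, 0, 0, 0, 0],
  ],
)

```text
time: 10.72
ee_pos: [0.527, 0.1696, 0.0889]
orientation: [[-0.119, 0.993, -0.0], [0.993, 0.119, -0.0], [-0.0, -0.0, -1.0]]
contact_force: [-0.2, -0.3, 6.0]
opening: 0.152
grip_force: 62.5
```

Request:
carry_out(
  series=[
    [0, 0, -0.3, 0, 0, 0],
    [0, 0, -0.2, 0, 0, 0],
    [0, 0, 0, 0, 0, 0],
    [0, 0, 0, 0, 0, 0],
    [0, 0, 0, 0, 0, 0],
  ],
)

```text
time: 11.13
ee_pos: [0.5269, 0.1696, 0.0939]
orientation: [[-0.125, 0.992, -0.0], [0.992, 0.125, 0.0], [0.0, -0.0, -1.0]]
contact_force: [-1.4, 0.5, 4.5]
opening: 0.156
grip_force: 62.2
```

Request:
carry_out(
  series=[
    [0, 0, 0, 0, 0, 0],
    [0, 0, 0, 0, 0, 0],
    [0, 0, 0, 0, 0, 0],
    [0, 0, 0, 0, 0, 0],
    [0, 0, 0, 0, 0, 0],
  ],
  gripper=1,
)

```text
time: 11.55
ee_pos: [0.5269, 0.1695, 0.0937]
orientation: [[-0.125, 0.992, -0.0], [0.992, 0.125, -0.0], [0.0, -0.0, -1.0]]
contact_force: [-0.1, 0.5, 0.3]
opening: 0.852
grip_force: 0.0
```

Request:
carry_out(
  series=[
    [0, 0, 0, 0, 0, 0],
    [0, 0, 0, 0, 0, 0],
    [0, 0, -1, 0, 0, 0],
    [0, 0, -3, 0, 0, 0],
    [0, 0, -3, 0, 0, 0],
  ],
)

```text
time: 11.97
ee_pos: [0.5262, 0.1693, 0.1645]
orientation: [[-0.125, 0.992, -0.002], [0.992, 0.125, -0.001], [-0.0, -0.002, -1.0]]
contact_force: [0.6, -0.5, 0.3]
opening: 1.0
grip_force: 0.0
```

Request:
carry_out(
  series=[
    [0, 0, -3, 0, 0, 0],
    [0, 0, -3, 0, 0, 0],
    [0, 0, -2, 0, 0, 0],
    [0, 0, 0, 0, 0, 0],
    [0, 0, 0, 0, 0, 0],
  ],
)

```text
time: 12.38
ee_pos: [0.5275, 0.1697, 0.2457]
orientation: [[-0.125, 0.992, 0.003], [0.992, 0.125, 0.001], [0.001, 0.003, -1.0]]
contact_force: [-0.3, -0.4, -1.1]
opening: 0.999
grip_force: 0.0
```

```bash
python3 - <<'E'
from h import *
np.set_printoptions(precision=4,suppress=True)
s=env.get_state(); print(s['time'],s['ee_pos'],s['contact_force'])
a=cap('wrist'); save(a,'pics/wrist4.png')
v,u=np.mgrid[0:400,0:640]; P=depthpts(a,np.c_[u.ravel(),v.ravel()]).reshape(400,640,3)
m=(np.hypot(P[...,0]-.526,P[...,1]-.17)<.04)&(P[...,2]>.11)&(P[...,2]<.14)&(a['depth']>0)
print(m.sum(),np.median(P[m][:,2]),cv2.minAreaRect(onplane(a,np.c_[u[m],v[m]],np.median(P[m][:,2]))[:,:2].astype(np.float32)*1000))
E
```

```text
12.3833 [0.5275 0.1697 0.2457] [-0.2977 -0.3649 -1.0504]
864 0.1250838688859232 ((526.2162475585938, 173.99612426757812), (13.4647216796875, 50.39631271362305), 7.483997344970703)
```

View pics/wrist4.png

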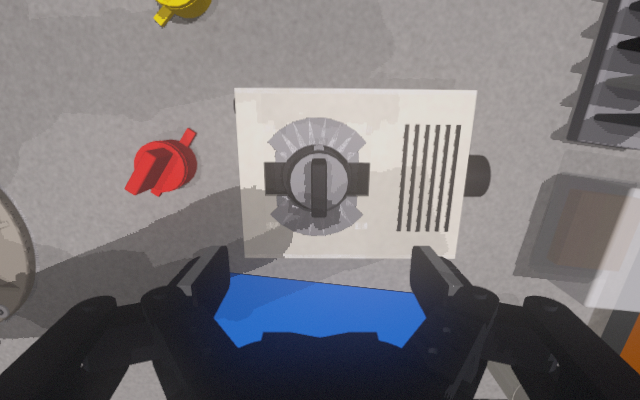

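The cartridge sits in the port with its bar at (319,187), across the slots at (275,178) and (358,178). The bar's top is at 0.125 m, so the underside is 15 mm below the extractor's top. The bar is 97.5° against 96.7° wanted, centred within a few millimetres, and the gripper is clear.

```bash
python3 -c "
from h import *
print(env.sign_off())"
```

```text
the job is handed in; nothing more can be done
None
```

The lugged full-size cartridge is locked in the port (about 15 mm down, bar across the slots) and released; the plain and small cartridges were not touched, and the job was handed in at about 12.4 s, though the sign-off gave no verdict.

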